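# Hot-loop check on the service unit

## Task

First clear everything that has been left standing on the white service unit into the grey tray, upright. Then turn the valve knob clockwise until it clicks open and stays there by itself, and with the infrared thermometer take a reading of the upright black test disc: lens square on to the middle of the disc, 4 to 10 cm away, held still for 4 seconds. Finally click the valve shut again and lay the thermometer back flat in the middle of its cork mat, leaving the plant and the cleaner bottle alone.

Things in the scene. Friction and masses are not known exactly. Their poses are not given: they have to be found in the camera images.
- unit: Fixed white steel box 300 (x) x 320 (y) x 50 mm tall. Origin at the centre of its underside; x points to its rear, where a copper pipe bridge (18 mm pipe at x = +135 mm, legs at y = +-110 mm, bar at 150 mm height) carries the test disc; top face at 50 mm. Two to four loose things stand on the top around the knob, each about 100 mm from the knob's axis
- valve (a joint): Quarter-turn valve knob on the unit's top: 0 = shut, 1.3 rad = open (end stops at both), growing clockwise seen from above. A sprung detent has its hump at 0.65 rad: let go short of it the knob springs back, past it the knob snaps on to the other stop. It resists with up to about 0.3 N m
- valve_grip (a point): Point on the knob's upright axis, 87 mm above the bench, at unit (-20, 0) mm, turning with the knob. The grip is an upright black bar 66 mm long along this point's x, 14 mm thick along its y, its top 94 mm and its foot 62 mm above the bench, on a disc of 70 mm diameter. When shut the bar lies along the unit's x
- target (a point): Centre of the front face of the upright black test disc, 60 mm diameter, fixed at unit (110, 0, 150) mm; axes as the unit: the disc faces the unit's -x, towards the robot
- wand: Infrared thermometer, a straight bar 170 mm long, 30 x 30 mm section, grey handle, black barrel, 0.12-0.21 kg, loose. Origin under its middle, on its underside; x along its length to the lens, z up through its screen. Handle (30 mm wide) x = -85 to +25 mm, barrel (28 mm) to +85 mm; balanced near its middle. Starts lying on the mat, lens roughly away from the robot
- lens (a point): Centre of the thermometer's lens, its front end: wand (85, 0, 15) mm; it looks along wand +x. Axes as the wand
- tray: Fixed open grey tray 260 (x) x 200 (y) mm, walls 30 mm tall and 5 mm thick, floor 5 mm thick. Origin at the centre of its underside. It may be on either side of the unit
- mat: Fixed cork mat 240 (x) x 130 (y) x 4 mm, on the other side from the tray. Origin at the centre of its underside
- tub: White lidded plastic tub, 55 mm diameter at the foot widening to a 60 mm lid (the lid is the top 12 mm), 60 mm tall; loose, 0.2 to 0.4 kg, may be absent. Origin at the centre of its underside, z up when upright. It starts standing on the unit's top close to the valve knob
- jar: Jar with a steel cap, 60 mm diameter, 65 mm tall; loose, 0.2 to 0.4 kg, may be absent. Origin at the centre of its underside, z up when upright. It starts standing on the unit's top close to the valve knob
- carton: Cardboard carton, 58 x 58 mm, 65 mm tall; loose, 0.2 to 0.4 kg, may be absent. Origin at the centre of its underside, z up when upright. It starts standing on the unit's top close to the valve knob, sides nearly along the unit's
- can: Plain steel can, 60 mm diameter, 70 mm tall; loose, 0.2 to 0.4 kg, may be absent. Origin at the centre of its underside, z up when upright. It starts standing on the unit's top close to the valve knob
- plant: Bystander: potted plant 100 mm wide, about 175 mm tall, beyond the unit on the left; leave alone. Origin under its centre
- cleaner: Bystander: bottle 70 mm diameter, 190 mm tall, beyond the unit on the right; leave alone. Origin under its centre
Not all that is in view belongs to the job. Leave any green look-alike of the tub alone.

How it is judged:
By the outcome, as a careful person would: the job done as asked, in the order asked, and still so for the second after the job is handed in, with the robot touching nothing.
Of tub, jar, carton, can only 2 to 4 are there at a start; the rules pass over those that are not, and their reading is None.
At some moment in a run one of tub, jar, carton, can, wand may be knocked a few centimetres aside while the robot is not near it.
Once in a run the grip may slacken for a moment while it holds something.
It also fails if it takes over 208 s, if anything falls off the work surface, if the arm or the gripper's body presses on something with over 40 N, if the wrist force passes 120 N, or if a joint passes its speed limit or range.

## Robot

A 6-joint arm with a two-finger parallel gripper is mounted at the origin on the work surface. World frame = base frame: x ahead of the robot, y to its left, z up, the work surface at z = 0. Lengths are in mm, angles in rad, forces in N, time in s.
With the tool pointing down it reaches from about 300 to 850 mm from the base axis. Payload 5.4 kg.
Tool frame: the origin (TCP) lies where the fingers leave the gripper's body, on its centre line; the fingertips stand 73 mm ahead of it and the grasp point (between the pads) lies 54 mm ahead of it; z points along the fingers, y is the direction in which the jaws open and shut (so a half turn about z gives the same grasp; the last joint's range is limited). The gripper opens to 85 mm and grips with 20 to 120 N. Pads are 22 mm wide; open, the fingers measure 114 mm over their backs; the gripper's body (76 mm by 85 mm) begins 54 mm behind the grasp point. The pads swing forward as they close: fully open they stand 13 mm farther back than shut.
Start: joints at [0.978, 0.158, 1.597, -0, 1.386, -0.21], TCP at [214.782, 533.362, 303.899] pointing down, gripper open.
Joint ranges: [-2.91, 2.91], [-0.94, 2.29], [0.18, 2.7], [-1.29, 4.43], [0.17, 2.64], [-3, 3]. Speed limits (rad/s): [2.57, 2.57, 3.14, 3.14, 3.14, 3.14].

## Interface

Orientations are given as a unit quaternion [w, x, y, z].
In Python, from cell import ctrl, eyes gives the robot as it stands. Calls block until the motion is done:
- ctrl.move_pose(position, orientation): joint-space move of the TCP to a pose.
- ctrl.move_l(position, ori=None, vel=150): straight line of the TCP; ori=None keeps the orientation; vel is the mean speed in mm/s.
- ctrl.move_joints(angles): joint-space move.
- ctrl.move_gripper(opening, squeeze=None): opening from 0.0 (shut) to 1.0 (fully open); squeeze is the grip in N (None keeps the last); returns when the fingers have stopped.
- ctrl.dwell(seconds).
- ctrl.ik(position, orientation): joint angles nearest the present ones, or None.
- eyes.snapshot(name): name is "side" or "top"; returns a dict with "img" (420x560x3 uint8, blue, green, red), "depth" (420x560 float32, mm along the optical axis (not along the pixel's ray), 0 where there is no reading), "fx", "fy", "cx", "cy" (pixels), "origin" and "attitude" of the camera in the world. Camera axes: x right, y down, z forward; pixel columns grow to the right and rows downward; lengths in mm; the calibration is good to about 2 mm. A picture is of the moment at which its call begins.
A pose or a line that the arm cannot do raises ctrl.IKError and nothing moves.
- ctrl.sign_off(): hands the job in, once; it reports no verdict.
Trained networks look in a picture, given as the dict that the camera call returned (one of the last four; its "shot" number tells which), for a name from the list of things; names that differ only in an ending like _2 or _b are one class to them, and where a whole thing is asked for, a point or a joint stands for the part that bears it (a point fixed in the world has none). Each returns a list of dicts, best first, with "score" (0 to 1); they miss things now and then, are a little off and sometimes report something else, mostly with a low value. They report only what shows in the picture. A call takes as long as a camera call. They do not tell look-alikes from the thing itself.
- eyes.look_for(picture, label): "location" ([x, y, z] in mm, in world coordinates, good to about 4 mm: the middle of the surface that is visible of it).
Readings, each from a call of its own:
- ctrl.read_time(): time.
- ctrl.read_joint_pos(): joint angles.
- ctrl.read_joint_velocities(): joint speeds.
- ctrl.read_joint_torque(): joint torques, N m.
- ctrl.read_position(): TCP position.
- ctrl.read_tool_rot(): TCP orientation.
- ctrl.read_wrist_force(): force on the tool from outside, world axes, zero at the start.
- ctrl.read_ft_torque(): the same for the moment, N m.
- ctrl.read_grip_width(): opening from 0.0 (shut) to 1.0 (fully open).
Only numpy, scipy, OpenCV 4.12 (cv2) and the standard library are available. Lean on these libraries where they do the work, as an engineer would, in place of code of your own. Each camera call takes 0.05 s, during which the arm holds its last target.

## Working session

There is one attempt and no reset: what is moved stays moved. The work goes in short steps, each a Python script; the robot and the scene stay as the last script left them, time stands still between calls to the robot, and variables do not carry over. Pictures are saved under pics/ and viewed, and the job is handed in when it is done.

```bash
ls; mkdir -p pics; python3 - <<'E'
from cell import ctrl, eyes
import cv2
print(ctrl.read_time())
for n in ("top","side"):
    s=eyes.snapshot(n); cv2.imwrite(f"pics/{n}0.png",s["img"])
    print(n,s["fx"],s["cx"],s["cy"],s["origin"],s["attitude"])
    for l in ("unit","valve","wand","tray","mat","tub","jar","carton","can","plant","cleaner"):
        print(l,[(round(d["score"],2),[round(v) for v in d["location"]]) for d in eyes.look_for(s,l)])
print(ctrl.read_time(), ctrl.read_tool_rot())
E
```

```text
pics
0.0
top 515.7524496865861 278.6606713387899 215.46330859162615 [ 387.07967756   -4.78087976 1285.05531764] [-0.05244275  0.71081994 -0.70001694  0.04428376]
unit [(0.6, [590, 27, 45])]
valve [(0.72, [560, 26, 65])]
wand []
tray [(0.63, [462, 337, 8])]
mat [(0.73, [460, -344, 6])]
tub [(0.97, [488, 85, 106]), (0.89, [347, 88, 58]), (0.88, [348, -12, 59]), (0.74, [341, -101, 64])]
jar [(0.95, [610, -55, 116])]
carton [(0.56, [599, 125, 114]), (0.43, [584, 22, 48])]
can [(0.8, [498, -38, 120]), (0.27, [609, -55, 115])]
plant [(0.69, [706, 298, 159])]
cleaner [(0.92, [709, -298, 128])]
side 490.19462233119145 285.4608573222549 207.0257731680333 [ -15.88977396 -960.92091464  770.48792713] [-0.4819425   0.8364087  -0.23063233  0.12231373]
unit [(0.85, [572, -50, 48])]
valve [(0.55, [573, 17, 77])]
wand [(0.91, [469, -344, 27])]
tray [(0.57, [452, 344, 8])]
mat [(0.82, [443, -366, 6])]
tub [(0.97, [485, 63, 97]), (0.67, [336, -123, 48]), (0.66, [591, 96, 92]), (0.63, [343, 72, 47])]
jar [(0.78, [602, -74, 87])]
carton [(0.57, [590, 97, 92])]
can [(0.87, [490, -62, 98])]
plant [(0.97, [698, 282, 121])]
cleaner [(0.57, [702, -331, 96])]
1.2 [-1.07689326e-05  1.90213858e-01  9.81742679e-01 -1.35852091e-05]
```

View pics/top0.png

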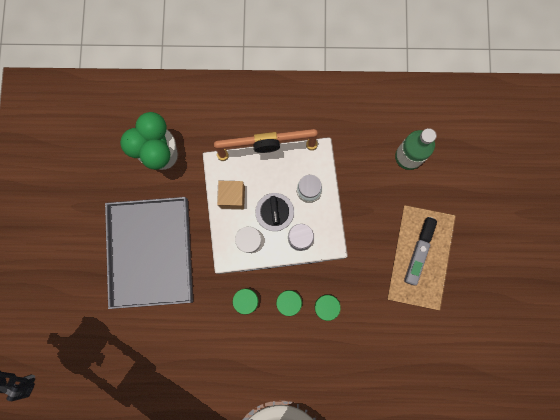

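View pics/side0.png

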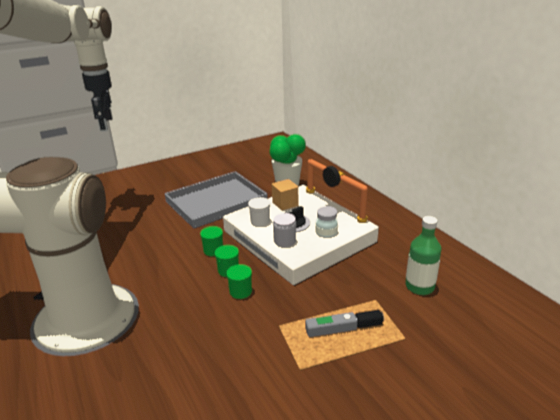

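The top view shows the can at (301,237), the tub at (249,239), the jar at (310,188) and the carton at (231,194) around the knob at (275,212). There are three green look-alikes near row 303. The tray is on the left (148,252), and the wand is on the mat on the right (422,252). Next I'll measure poses from depth.

```bash
cat > h.py <<'E'
from cell import ctrl, eyes
import numpy as np, cv2
from scipy.spatial.transform import Rotation as R
def Rq(q): return R.from_quat([q[1],q[2],q[3],q[0]])
def qR(r): 
    a=r.as_quat(); return [a[3],a[0],a[1],a[2]]
def cloud(s):
    d=s["depth"]; v,u=np.mgrid[:d.shape[0],:d.shape[1]]
    p=np.stack([(u-s["cx"])/s["fx"]*d,(v-s["cy"])/s["fy"]*d,d],-1)
    P=Rq(s["attitude"]).apply(p.reshape(-1,3)).reshape(p.shape)+np.array(s["origin"])
    P[d<=0]=np.nan
    return P
def rect(pts):
    (c,sz,a)=cv2.minAreaRect(pts.astype(np.float32)); return np.round(c,1),np.round(sz,1),round(a,2)
def down(yaw):
    """tool z down, tool y (jaw) along world direction yaw(rad)"""
    y=np.array([np.cos(yaw),np.sin(yaw),0]); z=np.array([0,0,-1.]); x=np.cross(y,z)
    return qR(R.from_matrix(np.stack([x,y,z],1)))
E
python3 - <<'E'
from h import *
s=eyes.snapshot("top");P=cloud(s);X,Y,Z=P[...,0],P[...,1],P[...,2]
print("bench z",np.nanmedian(Z[330:380,400:500]), Z[90:110,300:400].mean())
def sel(m,name,k=3):
    n,l,st,_=cv2.connectedComponentsWithStats(m.astype(np.uint8))
    for i in np.argsort(-st[1:,4])[:k]+1:
        q=P[l==i]; print(name,st[i,4],rect(q[:,:2]),np.round(np.median(q,0)),[round(v) for v in np.percentile(q[:,2],[5,95])])
reg=(X>420)&(X<760)&(abs(Y-20)<190)
sel(reg&(Z>40)&(Z<57),"unittop",1)
sel(reg&(Z>103)&(X<660),"tops",8)
sel(reg&(Z>75)&(Z<101),"mid",6)
sel(reg&(Z>120)&(X>640),"bridge",4)
sel((Y>200)&(Z>18)&(X<620)&(X>300)&(Y<480),"traywalls",2)
sel((Y>200)&(Z>-3)&(Z<12)&(X<580)&(X>330)&(Y<430),"trayfloor",1)
hsv=cv2.cvtColor(s["img"],cv2.COLOR_BGR2HSV)
mreg=(Y<-230)&(X<640)&(X>300)
mt=mreg&(hsv[...,2]>120)
sel(mt|(mreg&(Z>15)),"mat",2)
sel(mreg&(Z>18),"wand",2)
cv2.imwrite("pics/zoom.png",cv2.resize(s["img"][120:320,190:450],None,fx=3,fy=3,interpolation=cv2.INTER_CUBIC))
E
```

```text
bench z -0.5039838519024897 nan
unittop 12399 (array([585.6,  24.5]), array([302.5, 320.7]), 7.79) [581.  21.  49.] [45, 53]
tops 631 (array([599.4, 124.3]), array([58.4, 57.8]), 89.1) [599. 124. 114.] [109, 117]
tops 525 (array([492.7,  80.7]), array([57.9, 57.8]), 1.96) [493.  80. 109.] [105, 113]
tops 520 (array([501.2, -40.8]), array([57.1, 57.5]), 1.07) [501. -39. 119.] [108, 122]
tops 414 (array([618.7, -60.1]), array([51.1, 48.7]), 0.67) [618. -60. 114.] [110, 118]
mid 170 (array([565.2,  21.7]), array([65.2, 13.7]), 8.06) [564.  22.  93.] [88, 96]
mid 114 (array([610.6, -58.9]), array([59.4, 41.6]), 80.49) [600. -53.  86.] [77, 92]
mid 67 (array([585.2, 109.4]), array([38.1, 77.7]), 44.48) [572. 109.  86.] [76, 99]
mid 24 (array([729.2, -64.7]), array([17.5,  8.1]), 75.8) [728. -64.  85.] [77, 96]
mid 23 (array([699.7, 148.3]), array([ 6.1, 17.3]), 36.8) [697. 149.  88.] [77, 99]
mid 8 (array([475.7, -28.5]), array([14.8,  1.2]), 67.18) [475. -29.  86.] [76, 97]
bridge 1140 (array([712.8,  41.3]), array([ 38.4, 235.4]), 7.66) [712.  41. 157.] [137, 177]
traywalls 982 (array([466.2, 332.2]), array([260.3, 202.1]), 5.09) [469. 345.  27.] [20, 32]
trayfloor 7128 (array([464. , 335.3]), array([246.5, 188.5]), 5.17) [457. 335.   4.] [-1, 8]
mat 5061 (array([ 466.5, -344.4]), array([132.8, 241.3]), 79.01) [ 463. -341.    4.] [-1, 34]
wand 897 (array([ 480.1, -336.4]), array([ 31.1, 172. ]), 70.63) [ 475. -334.   32.] [24, 37]
```

View pics/zoom.png

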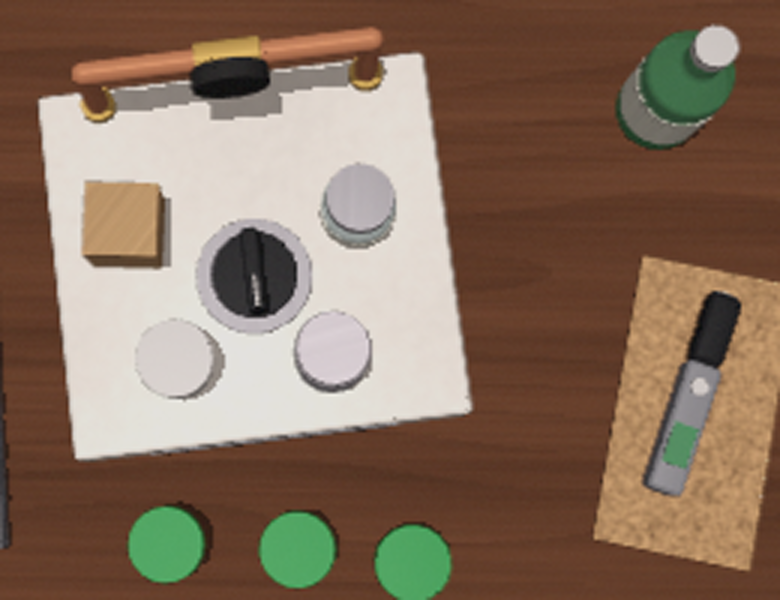

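```bash
cat >> h.py <<'E'
UC=np.array([585.6,24.5]);UY=np.radians(7.9)
TC=np.array([465.5,333.]);TY=np.radians(5.1)
def rot(a): return np.array([[np.cos(a),-np.sin(a)],[np.sin(a),np.cos(a)]])
def U(x,y): return UC+rot(UY)@[x,y]
def T(x,y): return TC+rot(TY)@[x,y]
LIM=np.array([[-2.91,2.91],[-.94,2.29],[.18,2.7],[-1.29,4.43],[.17,2.64],[-3,3]])
def best(p,yaw):
    q0=np.array(ctrl.read_joint_pos());c=[]
    for k in (-1,0,1,2):
        o=down(yaw+k*np.pi); j=ctrl.ik(list(p),o)
        if j is not None: c.append((np.abs(np.array(j)-q0).max(),o,j))
    c.sort(key=lambda t:t[0]); return c[0][1],c[0][2]
def tops(zmin=100,P=None):
    s=None
    if P is None:
        s=eyes.snapshot("top");P=cloud(s)
    r=rot(-UY)@ (P[...,:2].reshape(-1,2)-UC).T
    ux=r[0].reshape(P.shape[:2]);uy=r[1].reshape(P.shape[:2])
    m=(abs(uy)<165)&(ux>-150)&(ux<90)&(P[...,2]>zmin)&(P[...,2]<130)
    n,l,st,_=cv2.connectedComponentsWithStats(m.astype(np.uint8));out=[]
    for i in range(1,n):
        if st[i,4]>200:
            q=P[l==i]; q=q[q[:,2]>np.percentile(q[:,2],50)-6]; out.append((*rect(q[:,:2]),round(float(np.median(q[:,2])))))
    return s,out
def near(xy,tol=60,**k):
    _,o=tops(**k)
    o=[t for t in o if np.linalg.norm(t[0]-xy)<tol]
    return min(o,key=lambda t:np.linalg.norm(t[0]-xy)) if o else None
def pick(xy,yaw,z=138,hi=215,grip=60,opening=1.0):
    o,j=best([*xy,hi],yaw)
    ctrl.move_gripper(opening)
    ctrl.move_pose([*xy,hi],o)
    ctrl.move_l([*xy,z],o,vel=120)
    print("force down",np.round(ctrl.read_wrist_force(),1))
    ctrl.move_gripper(0.0,grip); w=ctrl.read_grip_width()
    ctrl.move_l([*xy,hi],o,vel=120); print("grip",round(w,3),round(ctrl.read_grip_width(),3))
def place(xy,yaw,z,hi=215):
    o,j=best([*xy,hi],yaw)
    ctrl.move_pose([*xy,hi],o); print("grip carry",round(ctrl.read_grip_width(),3))
    ctrl.move_l([*xy,z],o,vel=100)
    w=ctrl.read_grip_width();print("grip",round(w,3),"F",np.round(ctrl.read_wrist_force(),1))
    ctrl.move_gripper(min(1,w+.14)); ctrl.move_l([*xy,hi],o,vel=150)
E
python3 - <<'E'
from h import *
t=near([493,81]);print(t)
pick(t[0],UY,z=134,hi=200)
s=eyes.snapshot("side");cv2.imwrite("pics/s1.png",s["img"])
print(ctrl.read_time(),ctrl.read_wrist_force())
E
```

```text
(array([492.8,  80.5]), array([57.2, 57.8]), 89.76, 109)
force down [ 0.6  0.1 -0.8]
grip 0.679 0.676
5.3083 [-0.70272897 -0.985104   -2.39062075]
```

View pics/s1.png

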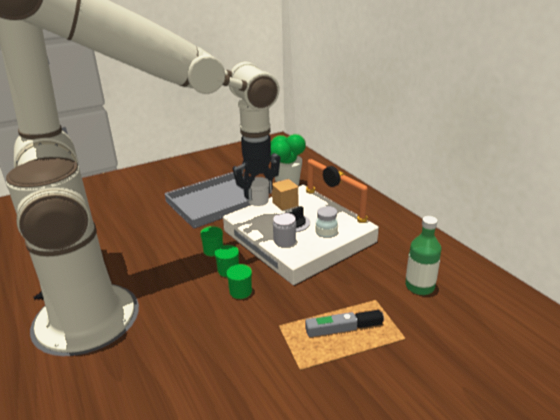

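The tub is lifted upright at (260,190). I'll place it, then fetch the carton.

```bash
python3 - <<'E'
from h import *
place(T(60,45),TY,90.5,hi=200)
t=near([599,124]);print(t)
a=np.radians(t[2]); a=a-np.pi/2*round((a-0.0)/(np.pi/2)); print("yaw",a)
pick(t[0],a,z=136,hi=205)
place(T(-60,45),TY,92.5,hi=205)
s=eyes.snapshot("top");cv2.imwrite("pics/t2.png",s["img"]);print(ctrl.read_time())
print(tops()[1])
E
```

```text
grip carry 0.675
grip 0.674 F [-0.4 -0.  -2.2]
(array([599.5, 124.3]), array([58. , 57.2]), 89.17, 114)
yaw -0.014486232791552922
force down [ 0.1 -0.1 -0. ]
grip 0.671 0.672
grip carry 0.673
grip 0.675 F [-0.1 -0.2 -2.6]
15.8083
[(array([619. , -60.1]), array([51.6, 48.8]), 0.13, 114), (array([501.7, -40.3]), array([54.5, 52.3]), 0.34, 119)]
```

View pics/t2.png

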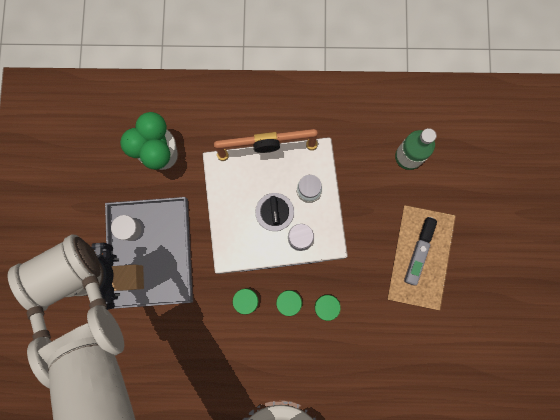

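The tub (125,228) and carton (128,277) are upright in the tray. Next are the can and the jar.

```bash
python3 - <<'E'
from h import *
t=near([501,-40]);print(t)
pick(t[0],UY,z=140,hi=225)
place(T(-60,-45),TY,97,hi=225)
t=near([618,-60]);print(t)
s=eyes.snapshot("top");cv2.imwrite("pics/t3.png",s["img"])
pick(t[0]+[-1,0],UY,z=138,hi=220)
place(T(60,-45),TY,94.5,hi=220)
o,_=best([400,150,330],UY); ctrl.move_pose([400,150,330],o)
s=eyes.snapshot("side");cv2.imwrite("pics/s4.png",s["img"])
s=eyes.snapshot("top");cv2.imwrite("pics/t4.png",s["img"]);print(ctrl.read_time())
print(tops(88)[1])
E
```

```text
(array([502.5, -40.4]), array([53.1, 52.4]), 0.75, 119)
force down [ 0.1 -0.5  1.2]
grip 0.688 0.685
grip carry 0.68
grip 0.68 F [ 0.1 -0.5 -2.9]
(array([619. , -60.1]), array([51.4, 48.7]), 0.59, 114)
force down [0.4 0.4 1.1]
grip 0.672 0.669
grip carry 0.668
grip 0.668 F [-0.2  0.4 -3.9]
32.8167
[]
```

View pics/t4.png

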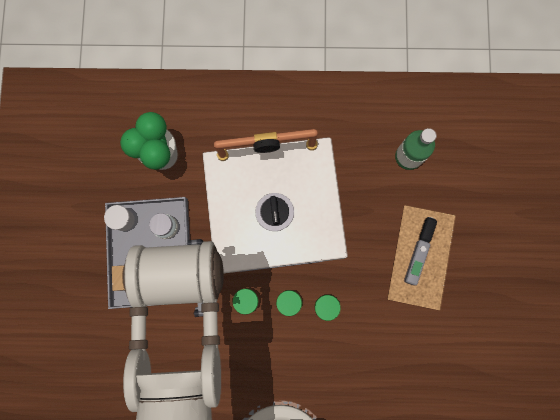

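View pics/s4.png

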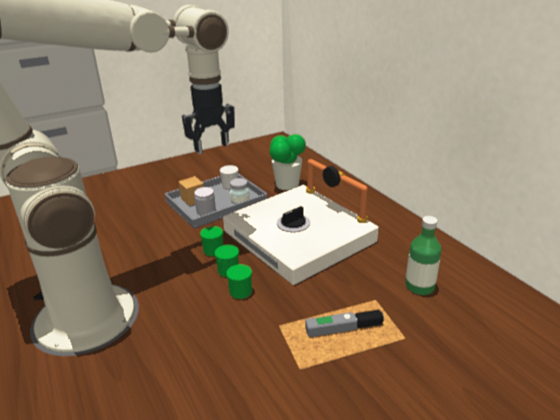

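All four stand upright in the tray. The tub was nudged a little, to (118,217), but is still inside. Now the valve.

```bash
cat >> h.py <<'E'
def knob(a0,a1,final=True):
    """grip bar at knob angle a0, turn to a1 (clockwise positive)"""
    xy=U(-20,0); z=139
    c=[]
    q0=np.array(ctrl.read_joint_pos())
    for k in (-1,0,1,2):
        y0=UY+np.pi/2+k*np.pi
        js=[ctrl.ik([*xy,z],down(y0-a)) for a in (a0,(a0+a1)/2,a1)]
        if all(j is not None for j in js):
            c.append((abs(js[0][5])+abs(js[2][5]),y0,js))
    c.sort(key=lambda t:t[0]); y0=c[0][1]; print([np.round(j[5],2) for j in c[0][2]])
    ctrl.move_gripper(0.6)
    ctrl.move_pose([*xy,220],down(y0-a0)); ctrl.move_l([*xy,z],vel=120)
    print("F",np.round(ctrl.read_wrist_force(),1))
    ctrl.move_gripper(0,60); print("w",ctrl.read_grip_width(),np.round(ctrl.read_wrist_force(),1))
    n=8
    for a in np.linspace(a0,a1,n+1)[1:]:
        ctrl.move_l([*xy,z],down(y0-a)); 
        print(round(a,2),np.round(ctrl.read_ft_torque(),2)[2],np.round(ctrl.read_wrist_force(),1), ctrl.read_joint_pos()[5].round(2))
    ctrl.move_gripper(0.6); ctrl.move_l([*xy,220],vel=150)
def bar():
    s=eyes.snapshot("top");P=cloud(s);d=np.hypot(P[...,0]-U(-20,0)[0],P[...,1]-U(-20,0)[1])
    m=(d<45)&(P[...,2]>80)&(P[...,2]<100);cen,sz,a=rect(P[m][:,:2])
    if sz[0]<sz[1]: a-=90
    print("bar",cen,sz,"knob angle",round(np.degrees(UY)-a,1),"deg"); return s
E
python3 - <<'E'
from h import *
knob(0,1.28)
o,_=best([400,150,330],UY); ctrl.move_pose([400,150,330],o)
s=bar();cv2.imwrite("pics/t5.png",s["img"]);print(ctrl.read_time())
E
```

```text
[np.float64(-1.88), np.float64(-1.24), np.float64(-0.6)]
F [-0.2 -0.5  0.5]
w 0.15164425952906063 [-1.2  4.7  4.8]
0.16 0.24 [-1.5  5.3  5.5] -1.73
0.32 0.2 [-1.6  5.1  5.7] -1.57
0.48 0.12 [-1.1  4.7  5.8] -1.41
0.64 0.0 [-2.1  4.   5.9] -1.25
0.8 -0.13 [-2.3  3.9  7.2] -1.09
0.96 -0.27 [-3.   3.7  7.2] -0.93
1.12 -0.3 [-2.1  2.9  6.7] -0.77
1.28 -0.27 [-2.9  4.7  7.1] -0.61
bar [565.6  21.9] [14.8 65.3] knob angle 74.7 deg
40.6333
```

View pics/t5.png

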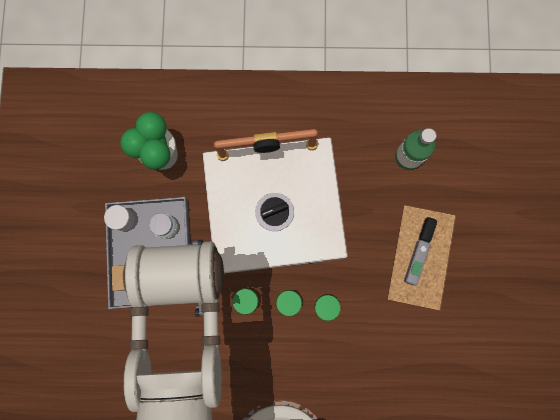

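The knob reads 74.7° (open stop) with the gripper clear. Now the wand.

```bash
cat >> h.py <<'E'
def wand(P=None):
    if P is None: P=cloud(eyes.snapshot("top"))
    m=(P[...,1]<-200)&(P[...,0]<680)&(P[...,0]>280)&(P[...,2]>22)&(P[...,2]<45)
    n,l,st,_=cv2.connectedComponentsWithStats(m.astype(np.uint8)); i=1+np.argmax(st[1:,4]); q=P[l==i]
    c,sz,a=rect(q[:,:2])
    if sz[0]<sz[1]: a-=90
    return np.array(c),sz,a,np.median(q[:,2])
E
python3 - <<'E'
from h import *
c,sz,a,z=wand();print(c,sz,a,z)
pick(c,np.radians(a)+np.pi/2,z=78,hi=240,grip=80,opening=.75)
print(ctrl.read_ft_torque(),ctrl.read_time())
for n in("side","top"):
    s=eyes.snapshot(n);cv2.imwrite(f"pics/{n}6.png",s["img"])
E
```

```text
[ 479.5 -336.5] [ 31.  171.3] -19.840000000000003 32.224627046816295
force down [ 0.1 -0.4  0.4]
grip 0.339 0.337
[-0.01141812  0.01584507 -0.01434902] 46.1917
```

View pics/side6.png

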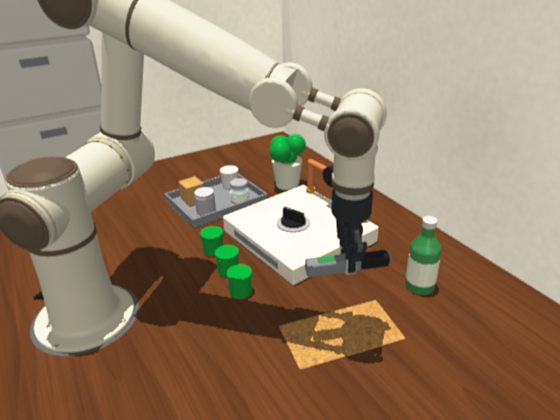

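The wand is held level at (345,262). I'll carry it to the disc keeping the same grasp sense.

```bash
cat >> h.py <<'E'
def toolyaw():
    y=Rq(ctrl.read_tool_rot()).as_matrix()[:,1]; return np.arctan2(y[1],y[0])
E
python3 - <<'E'
from h import *
y=toolyaw(); wy=np.radians(-19.84); off=y-wy   # about ±pi/2
print(np.degrees(off))
o=down(UY+off)
p=U(-130,0); ctrl.move_pose([*p,225],o); print("grip",ctrl.read_grip_width())
p=U(-40,0); ctrl.move_l([*p,209],o,vel=80); print("grip",ctrl.read_grip_width(),ctrl.read_time())
for n in("side","top"):
    s=eyes.snapshot(n);cv2.imwrite(f"pics/{n}7.png",s["img"]);P=cloud(s);np.save(f"{n}7.npy",P)
    r=(rot(-UY)@(P[...,:2].reshape(-1,2)-UC).T).T.reshape(*P.shape[:2],2)
    hsv=cv2.cvtColor(s["img"],cv2.COLOR_BGR2HSV)
    for lo,hi in ((-130,-80),(-5,47),(95,118)):
        m=(abs(r[...,1])<40)&(r[...,0]>lo)&(r[...,0]<hi)&(P[...,2]>115)&(P[...,2]<190)
        q=np.c_[r[m],P[m][:,2]]; 
        if len(q)>5: print(n,lo,len(q),"min",q.min(0).round(1),"max",q.max(0).round(1),"med",np.median(q,0).round(1), "p10/90 z",np.percentile(q[:,2],[10,90]).round(1))
E
cat > crop.py <<'E'
import cv2,sys
a,b,x,y,w,h,f=sys.argv[1:];x,y,w,h,f=map(int,(x,y,w,h,f))
cv2.imwrite(b,cv2.resize(cv2.imread(a)[y:y+h,x:x+w],None,fx=f,fy=f,interpolation=cv2.INTER_CUBIC))
E
python3 crop.py pics/side7.png pics/s7z.png 220 130 200 150 4;python3 crop.py pics/top7.png pics/t7z.png 190 100 200 150 4
```

```text
-90.00430708650052
grip 0.337817405571932
grip 0.33557666944505743 48.8833
side -130 281 min [-128.8  -21.2  133.1] max [-80.2  13.8 166.3] med [-109.2  -14.2  155.4] p10/90 z [140.  163.4]
side -5 147 min [ -4.9 -18.8 134.8] max [ 46.4   8.  163.7] med [ 20.8 -13.7 152.9] p10/90 z [139.5 160.7]
side 95 259 min [105.5 -32.8 118.5] max [117.9  27.7 179.9] med [110.7  -5.1 151.5] p10/90 z [129.8 172.2]
top -130 258 min [-125.9  -16.   139.3] max [-80.1  13.5 169.3] med [-100.5    0.5  163.3] p10/90 z [159.3 166.3]
top 95 222 min [109.5 -29.1 119.1] max [118.   28.2 182.6] med [111.   -0.2 162. ] p10/90 z [134.4 177.1]
```

View pics/s7z.png

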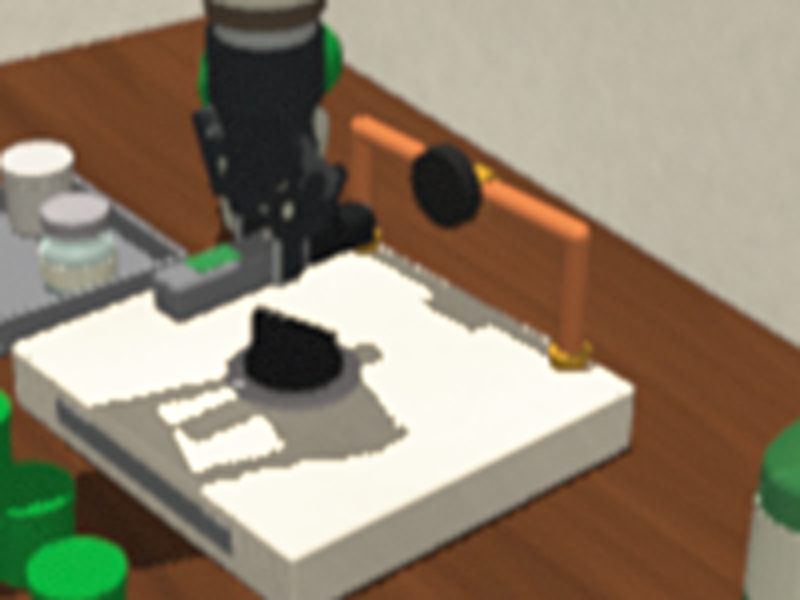

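View pics/t7z.png

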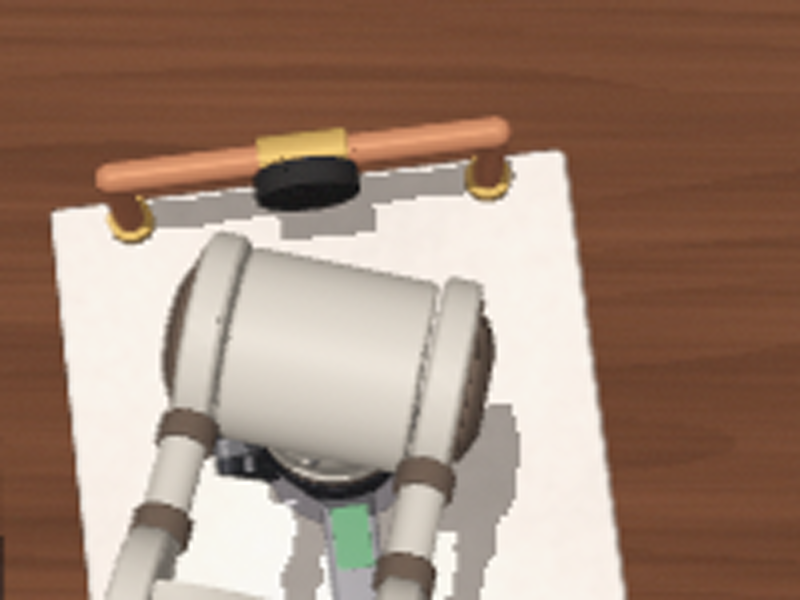

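```bash
python3 - <<'E'
from h import *
P=np.load("side7.npy");r=(rot(-UY)@(P[...,:2].reshape(-1,2)-UC).T).T.reshape(*P.shape[:2],2)
for lo,hi in ((-124,-105),(-105,-85),(-85,-70),(5,25),(25,43)):
    m=(r[...,0]>lo)&(r[...,0]<hi)&(abs(r[...,1])<25)&(P[...,2]>125)&(P[...,2]<180)
    q=np.c_[r[m],P[m][:,2]]
    t=q[(q[:,1]>-8)&(q[:,1]<10)&(q[:,2]>150)]; f=q[(q[:,2]<155)&(q[:,2]>140)]
    print(lo,"top z",len(t),np.median(t[:,2]).round(1),"side y",len(f),np.median(f[:,1]).round(1),"zmin",np.percentile(q[:,2],3).round(1))
E
```

```text
-124 top z 27 162.5 side y 38 -17.0 zmin 136.0
-105 top z 24 163.0 side y 31 -17.1 zmin 136.9
-85 top z 17 163.5 side y 25 -16.9 zmin 136.9
5 top z 8 160.6 side y 28 -15.2 zmin 136.2
25 top z 15 160.1 side y 22 -15.3 zmin 137.4
```

The wand is within about 1° of square, centred on the disc, with the lens about 65 mm away. I'll hold it there, then return it to the mat centre.

```bash
python3 - <<'E'
from h import *
t=ctrl.read_time(); p0=ctrl.read_position(); ctrl.dwell(5.5); print(ctrl.read_time()-t, np.abs(np.array(ctrl.read_position())-p0).max(),"grip",ctrl.read_grip_width())
s=eyes.snapshot("side");cv2.imwrite("pics/s8.png",s["img"]);P=cloud(s)
r=(rot(-UY)@(P[...,:2].reshape(-1,2)-UC).T).T.reshape(*P.shape[:2],2)
m=(r[...,0]>5)&(r[...,0]<60)&(abs(r[...,1])<25)&(P[...,2]>125)&(P[...,2]<180)
print(np.c_[r[m],P[m][:,2]].max(0),np.c_[r[m],P[m][:,2]].min(0))
s2=np.abs(np.nan_to_num(P-np.load("side7.npy"))).max(-1); print("changed px",(s2[m]>8).sum())
E
python3 crop.py pics/s8.png pics/s8z.png 220 130 200 150 4
```

```text
5.5 0.24438886615121191 grip 0.3375372713088462
[ 44.19036822  10.09563211 163.68832857] [  6.17934652 -18.56372415 135.03283794]
changed px 2
```

View pics/s8z.png

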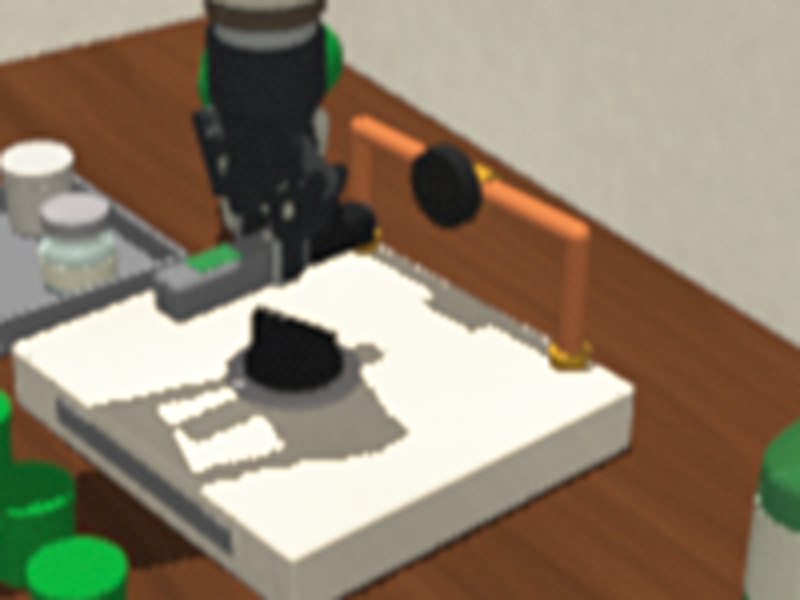

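```bash
python3 - <<'E'
from h import *
off=-np.pi/2
p=U(-130,0); ctrl.move_l([*p,225],vel=100)
m=[466.5,-344.4]; o=down(np.radians(-11)+off)
ctrl.move_pose([*m,200],o); print("grip",ctrl.read_grip_width())
ctrl.move_l([*m,90],o,vel=120); ctrl.move_l([*m,78.5],o,vel=30); print(np.round(ctrl.read_wrist_force(),1))
w=ctrl.read_grip_width(); ctrl.move_gripper(w+.2); ctrl.move_l([*m,200],vel=150)
knob(1.3,0.02)
o,_=best([400,150,330],UY); ctrl.move_pose([400,150,330],o)
s=bar(); cv2.imwrite("pics/t9.png",s["img"]); print(wand(),ctrl.read_time())
E
```

```text
grip 0.33519722757899184
[-1.3  1.1  3.1]
[np.float64(-0.58), np.float64(-1.22), np.float64(-1.86)]
F [-0.2 -0.2  0.6]
w 0.1555375993702674 [-1.   0.   6.3]
1.14 -0.28 [-1.5 -0.1  5.4] -0.74
0.98 -0.24 [-0.3  0.5  6.1] -0.9
0.82 -0.14 [0.8 1.6 5.2] -1.06
0.66 0.04 [0.5 2.6 5.4] -1.22
0.5 0.14 [1.9 3.8 5.3] -1.38
0.34 0.17 [1.9 4.2 5.5] -1.54
0.18 0.26 [1.5 5.9 5.8] -1.7
0.02 0.25 [2.6 7.  5. ] -1.86
bar [565.8  21.8] [65.6 13.7] knob angle -0.2 deg
(array([ 466.5, -345.6]), array([ 32.1, 171.3]), -11.099999999999994, np.float64(32.1668888877216)) 67.9833
```

View pics/t9.png

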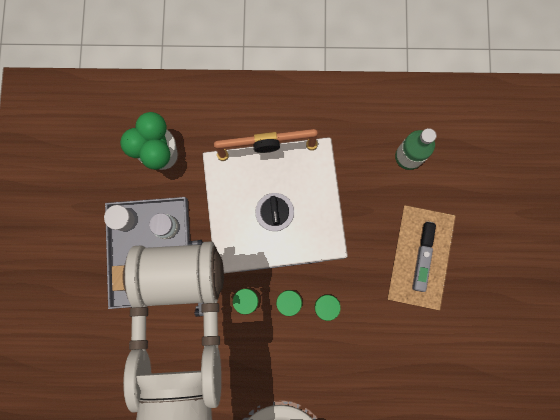

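The valve is shut and the wand is centred. The task names the valve first and the wand second. The single gripper forced the reverse, so I'll lift the wand briefly and lay it again now that the valve is shut, then do the final checks.

```bash
python3 - <<'E'
from h import *
c,sz,a,z=wand(); yy=np.radians(a)+np.pi/2
o,_=best([*c,200],yy)
ctrl.move_gripper(.75); ctrl.move_pose([*c,200],o); ctrl.move_l([*c,78],o,vel=120)
ctrl.move_gripper(0,80); ctrl.move_l([*c,120],vel=80); print("grip",ctrl.read_grip_width())
m=[466.5,-344.6]
ctrl.move_l([*m,90],o,vel=80); ctrl.move_l([*m,78.5],o,vel=30)
w=ctrl.read_grip_width(); ctrl.move_gripper(w+.2); ctrl.move_l([*m,220],vel=150)
o,_=best([330,-200,350],0); ctrl.move_pose([330,-200,350],o)
s=bar(); cv2.imwrite("pics/t10.png",s["img"]); P=cloud(s)
q=(rot(-TY)@(P[...,:2].reshape(-1,2)-TC).T).T.reshape(*P.shape[:2],2)
m=(abs(q[...,0])<135)&(abs(q[...,1])<105)&(P[...,2]>50)
n,l,st,_=cv2.connectedComponentsWithStats(m.astype(np.uint8))
for i in range(1,n):
    if st[i,4]>100: print("tray",rect(q[l==i]),np.median(P[l==i][:,2]))
print(wand(P)); 
s=eyes.snapshot("side");cv2.imwrite("pics/s10.png",s["img"]);print(ctrl.read_time())
E
```

```text
grip 0.3354435266656275
bar [565.7  21.8] [65.3 13.7] knob angle -0.2 deg
tray (array([86.7, 60.2]), array([58. , 59.9]), 15.3) 63.215192797053305
tray (array([ 61.2, -45.4]), array([51.5, 52.5]), 19.74) 68.17204532443589
tray (array([-59.4, -46.5]), array([57.1, 57.4]), 42.42) 73.01475684517811
tray (array([-58.8,  44.9]), array([59.7, 57.8]), 89.83) 68.00940964353686
(array([ 476.4, -347.2]), array([ 30.8, 150.4]), -11.299999999999997, np.float64(32.22701159704843))
76.2417
```

View pics/t10.png

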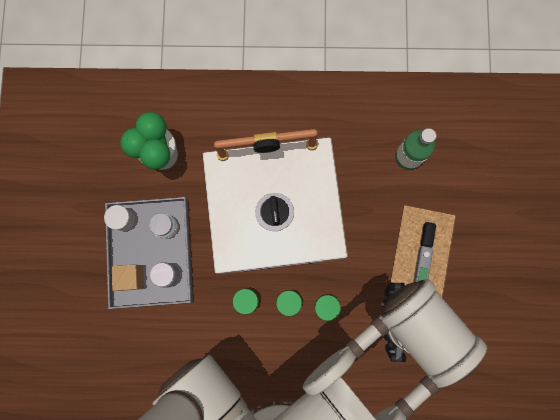

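View pics/s10.png

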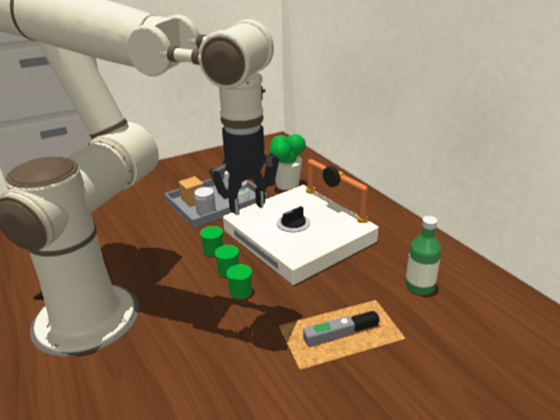

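```bash
python3 - <<'E'
from h import *
o,_=best([400,100,350],UY); ctrl.move_pose([400,100,350],o)
print(wand()); bar(); print(ctrl.read_wrist_force().round(1), ctrl.read_time())
ctrl.sign_off()
E
```

```text
(array([ 466. , -345.3]), array([ 32. , 171.5]), -10.620000000000005, np.float64(32.651017529647106))
bar [565.8  21.8] [65.  13.7] knob angle -0.1 deg
[-0.4  0.6 -0.6] 77.5167
the job is handed in; nothing more can be done
```

The job is done and handed in at about 77.5 s, within the 208 s limit.

- **Clearing the unit:** The tub, carton, can and jar all stand upright in the tray, and their top heights match. The tub was nudged about 3 cm during the run, but it is still clear of the wall by about 8 mm. I left it there.
- **Opening the valve:** It read 74.7° after I let go, which is the open stop.
- **Taking the reading:** The lens was about 65 mm from the disc, level and square to within about 1° by my depth measurements. I held it still for 5.5 s, with 0.24 mm of drift.
- **Shutting the valve:** It reads -0.1°, so it is shut.
- **Returning the thermometer:** It lies flat on the mat, within about 1 mm of the centre and in line with it. With only one gripper, I had to put it down before shutting the valve. I lifted and laid it again afterwards so the order matched the request.
- **Left alone:** I did not touch the plant, the cleaner bottle or the green look-alikes.

None of my final checks failed. In the second-to-last picture the arm hid part of the thermometer, so it measured short. The last check, with the arm out of the way, showed its full length.

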